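# Hold the kitchen-roll holder open for a new roll

## Robot

A 6-joint arm with a two-finger parallel gripper is mounted at the origin on the work surface. World frame = base frame: x ahead of the robot, y to its left, z up, the work surface at z = 0. Lengths are in mm, angles in rad, forces in N, time in s.
With the tool pointing down it reaches from about 300 to 950 mm from the base axis. Payload 3.1 kg.
Tool frame: the origin (TCP) lies at the very end of the fingers, on their centre line; the grasp point (between the pads) lies 19 mm behind it; z points along the fingers, y is the direction in which the jaws open and shut (so a half turn about z gives the same grasp; the last joint's range is limited). The gripper opens to 85 mm and grips with 20 to 120 N. Pads are 22 mm wide; open, the fingers measure 114 mm over their backs; the gripper's body (76 mm by 85 mm) begins 54 mm behind the grasp point. The pads swing forward as they close: fully open they stand 13 mm farther back than shut.
Start: joints at [1.048, 0.308, 1.634, -0, 1.2, -0.07], TCP at [273.453, 562.01, 231.272] pointing down, gripper open.
Joint ranges: [-3.06, 3.06], [-0.79, 1.96], [0.05, 2.63], [-1.19, 4.34], [0.05, 2.64], [-2.94, 2.94]. Speed limits (rad/s): [2.79, 2.79, 3.14, 3.14, 3.14, 3.14].

## Interface

Orientations are given as a unit quaternion [x, y, z, w].
In Python, from station import manip, imaging gives the robot as it stands.
- The arm moves only by the tool servo_tool, never from a script. Its argument "steps" is a list that holds one entry, the list of rows, each a list of 7 numbers: the turn, a rotation vector about the tool's x, y, z in degrees, then the shift along the tool's x, y, z in m, then the opening in per cent of the stroke, from 0 (shut) to 100 (fully open). A call has 1 to 8 rows; each row is the pose to reach, as a shift and turn from the pose commanded when the call began, along the tool's axes at that moment; what a row does not reach only later rows make up. A row lasts 1/12 s, in which the tool goes at most 41.7 mm and 7.16 degrees, less where a joint would pass 70% of its speed; a pose out of reach is approached as far as the arm can. A call with a gripper value outside its range is refused whole. The fingers move at their own pace and stop on an object; "force" is the grip in N (left out, the last holds). Time passes only in rows, so rows that repeat a pose let the fingers close. It gives the time, the measured TCP pose, the force and the opening at its end, in the units of the state.
- manip.sense(): the state, without advancing time (a new reading comes with each control period).
- imaging.get_image(name): name is "side" or "top"; returns (picture, depth): 420x560x3 uint8, red, green, blue; 420x560 float32, mm along the optical axis (not along the pixel's ray), 0 where there is no reading.
- imaging.camera_model(name): a dict with "fx", "fy", "cx", "cy" (pixels), "rvec" (rotation vector, rad) and "tvec" (3), from world to camera coordinates, as OpenCV has them. Camera axes: x right, y down, z forward; pixel columns grow to the right and rows downward; lengths in mm; the calibration is good to about 2 mm. A picture is of the moment at which its call begins. camera_model takes no time and is no camera call.
- manip.hand_in(): hands the job in, once; it reports no verdict.
The state is a dict: "t": time; "joints": joint angles; "qvel": joint speeds; "joint_efforts": joint torques, N m; "tcp_pos": TCP position; "orientation": TCP orientation; "contact_force": force on the tool from outside, world axes, zero at the start; "torque": the same for the moment, N m; "finger_gap": finger opening in mm.
Only numpy, scipy, OpenCV 4.12 (cv2) and the standard library are available. Lean on these libraries where they do the work, as an engineer would, in place of code of your own. Each camera call takes 0.05 s, during which the arm holds its last target.

## Task

I am changing the kitchen roll: first take the red spice jar that somebody left in the empty roll holder and set it down upright in the wooden spice tray with the other two jars - set it down, don't drop it. Then take the knob of the holder's sprung arm, pull the arm out until the whole red ring on its rod has come out of the base with no more than a ring's width of bare rod behind it, never letting it fly back, and finish while still holding it there against the spring (do not let go) so that I can drop the new roll in. Leave everything else where it stands.

Things in the scene. Friction and masses are not known exactly. Their poses are not given: they have to be found in the camera images.
- holder: Kitchen-roll holder, screwed down. Pale wooden plinth 110 (its x) by 240 (its y) by 26 mm high; origin at the centre of its underside, z up. The roll bay runs along y: at the +y end a fixed 12 mm steel post (ball top at 135 mm), at the -y end the sprung arm, each with a black disc (44 mm across, centre 90 mm up) and a 15 mm spigot; at rest 175 mm between the spigot tips.
- roll_arm: Sprung arm of the holder, slides straight out along the holder's -y; its origin is the holder's origin when at rest. Telescoping 11 mm steel rod between two thin guide rods, coming out of the plinth's -y end 13 mm up; end bar 84 by 14 by 20 mm; on it, 131 mm from the origin, a 12 mm upright with the black disc (top edge 112 mm up) on the bay side and the knob on top.
- pull_knob (a point): Centre of the dark wooden knob on top of the sprung arm, the place to grip: upright cylinder 28 mm across, from 112 to 146 mm above the worktop, this point 130 mm up. Free on all sides from above.
- red_ring (a point): Centre of the red ring (16 mm across, 10 mm wide along the rod) on the telescoping rod. Inside the plinth at rest, moves with the arm.
- tube_mouth (a point): Centre of the steel tube mouth at the plinth's -y end face, where the rod comes out. At rest the ring's centre is 55 mm inside it; when the ring's centre is 5 mm outside, the whole ring just shows; at 15 mm outside there is one ring's width of bare rod behind it.
- pull_out (a joint): How far the arm is pulled out, m: 0 at rest, 0.060 when the whole red ring just shows, 0.070 with a ring's width of bare rod behind it, end stop at 0.110. The inner spring pulls back with 6 N at rest and 1.2 N more per 10 mm (about 14 N at the mark).
- jar: The red spice jar to be moved: glass jar of red powder with a black lid, 46 mm across (lid 44 mm), 95 mm high, 0.1 to 0.25 kg, origin at the centre of its underside. At the start it stands on the plinth, somewhere near the middle of the bay, 26 mm above the worktop.
- tray: Open wooden spice tray, fixed, outside 210 (its x) by 130 (its y) by 28 mm high, walls and floor 6 mm thick; origin at the centre of the underside. The two other jars stand in its +x end.
- tray_free (a point): Middle of the free floor space in the tray (35 mm from its centre towards -x, on the inner floor, 6 mm above the worktop): a good place for the jar, at least 50 mm clear of the other jars.
- jar_green: Spice jar, green, same shape as the red one, in the +x end of the tray. Leave it.
- jar_yellow: Spice jar, yellow, same shape, in the +x end of the tray beside the green one. Leave it.
- new_roll: The new white kitchen roll, 112 mm across, 230 mm high, standing on the worktop to the right; origin at the centre of its underside. Leave it.
- mug: White mug, 80 mm across, 90 mm high, behind the holder. Leave it.
- soap: Green bottle of washing-up liquid, 60 mm across, 190 mm high, behind the holder. Leave it.
Not all that is in view belongs to the job. Leave any turquoise look-alike of the jar alone. Leave any black look-alike of the tray alone.

How it is judged:
By the outcome, as a careful person would: the job done as asked, in the order asked, and still so for the second after the job is handed in, while the arm keeps its last pose, push and grip.
It also fails if it takes over 53 s, if anything falls off the work surface, if the arm or the gripper's body presses on something with over 40 N, if the wrist force passes 120 N, or if a joint passes its speed limit or range.

## Working session

There is one attempt and no reset: what is moved stays moved. The work goes in short steps, Python scripts to look and compute and a tool call to move; the robot and the scene stay as the last step left them, time stands still between calls to the robot, and variables do not carry over. Pictures are saved under pics/ and viewed, and the job is handed in when it is done.

Besides the shell and the picture viewer there is one more tool, called in YAML: its name, and indented under it one key for each argument. servo_tool: Moves the arm, as the interface text tells. Its arguments: {"type":"object","properties":{"steps":{"type":"array"},"force":{"type":"number"}},"required":["steps"]}

```bash
mkdir -p pics; ls; python3 - <<'E'
from station import manip, imaging
import cv2,numpy as np
for n in("top","side"):
    p,d=imaging.get_image(n); cv2.imwrite(f"pics/{n}0.png",p[:,:,::-1]); np.save(f"pics/{n}0.npy",d)
    print(imaging.camera_model(n))
print(manip.sense())
E
```

```text
pics
{'fx': 460.1313887032978, 'fy': 460.1313887032978, 'cx': 283.11141245911983, 'cy': 208.79452375953463, 'rvec': array([ 2.16904864, -2.11760209,  0.1787228 ]), 'tvec': array([ -88.93910141,  497.78741274, 1340.232471  ])}
{'fx': 446.52374097532066, 'fy': 446.52374097532066, 'cx': 280.0737828816848, 'cy': 207.85762382349776, 'rvec': array([ 2.1233424 , -0.94113908,  0.43216868]), 'tvec': array([-405.32268496,  309.09006649, 1077.98727887])}
{'t': 0.1, 'joints': array([ 1.04830602e+00,  3.08952510e-01,  1.63509186e+00, -1.01284222e-05,
        1.19969197e+00, -6.97084999e-02]), 'qvel': array([ 0.00061254, -0.00223871, -0.00522379, -0.00162348, -0.0013796 ,
       -0.0003711 ]), 'joint_efforts': array([-5.07775640e-04, -4.16408908e+01, -2.77643824e+01, -7.42098769e-05,
        4.09250613e-03,  6.51196942e-06]), 'tcp_pos': array([273.06834082, 561.34272265, 230.12484838]), 'orientation': array([ 2.24460069e-01,  9.74482698e-01, -1.02657860e-03, -3.08243664e-04]), 'contact_force': array([-0.74165409, -0.6205575 , -0.26743986]), 'torque': array([-0.0421126 , -0.04179401, -0.00885072]), 'finger_gap': 85.0905810920527}
```

View pics/top0.png

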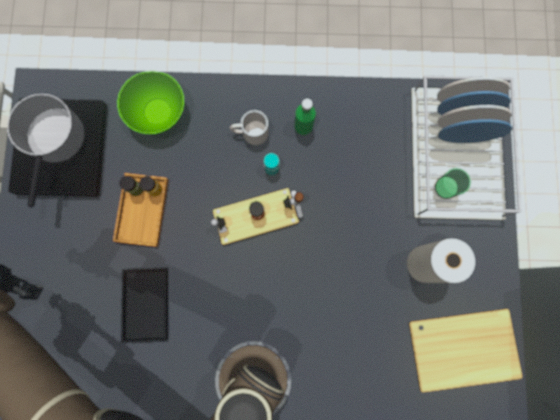

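View pics/side0.png

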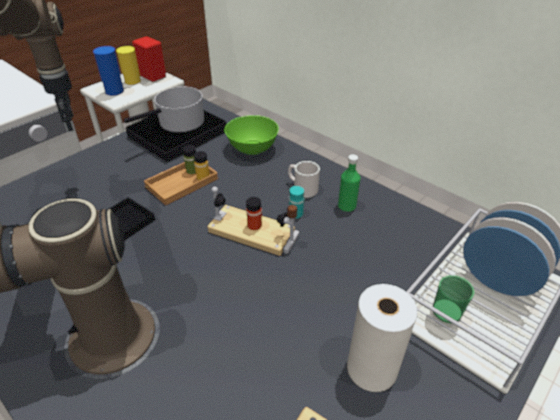

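The top view shows the wooden tray at about (141,210) with its two jars at the upper end, the holder at (257,216), the red jar at (257,210), the knob at the right end (298,197) and the post at the left (219,222). The turquoise decoy is at (272,162). I'll enlarge these.

```bash
cat > h.py <<'E'
import cv2,numpy as np
from station import imaging
def cam(n):
    c=imaging.camera_model(n); R=cv2.Rodrigues(np.array(c["rvec"]))[0]; return c,R,np.array(c["tvec"])
def ray(n,u,v,z):
    c,R,t=cam(n); d=R.T@np.array([(u-c["cx"])/c["fx"],(v-c["cy"])/c["fy"],1]); o=-R.T@t
    return o+d*(z-o[2])/d[2]
def proj(n,P):
    c,R,t=cam(n); q=np.atleast_2d(P)@R.T+t
    return np.c_[q[:,0]/q[:,2]*c["fx"]+c["cx"],q[:,1]/q[:,2]*c["fy"]+c["cy"]]
def cloud(n,d):
    c,R,t=cam(n); v,u=np.mgrid[:420,:560]; 
    q=np.stack([(u-c["cx"])/c["fx"]*d,(v-c["cy"])/c["fy"]*d,d],-1); return (q-t)@R
def crop(src,dst,x,y,w,h,s):
    p=cv2.imread(src)[y:y+h,x:x+w]; p=cv2.resize(p,None,fx=s,fy=s,interpolation=cv2.INTER_CUBIC)
    for i in range(0,w,10): cv2.putText(p,str(x+i),(i*s,8),0,.3,(255,255,255),1); cv2.line(p,(i*s,10),(i*s,14),(255,255,255))
    for j in range(10,h,10): cv2.putText(p,str(y+j),(0,j*s+3),0,.3,(255,255,255),1)
    cv2.imwrite(dst,p)
E
python3 -c "
from h import *
crop('pics/top0.png','pics/c1.png',205,180,110,70,7)
crop('pics/top0.png','pics/c2.png',100,165,80,90,6)
crop('pics/side0.png','pics/c3.png',195,170,120,90,6)
"
```

```text
(no output)
```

View pics/c1.png

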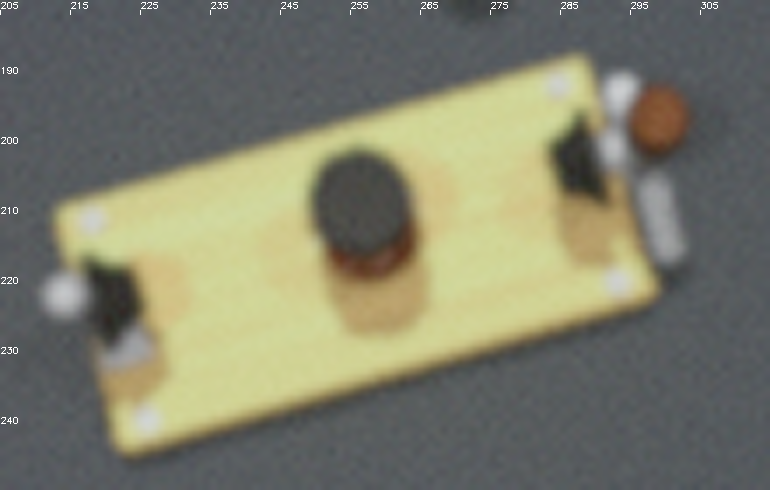

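View pics/c2.png

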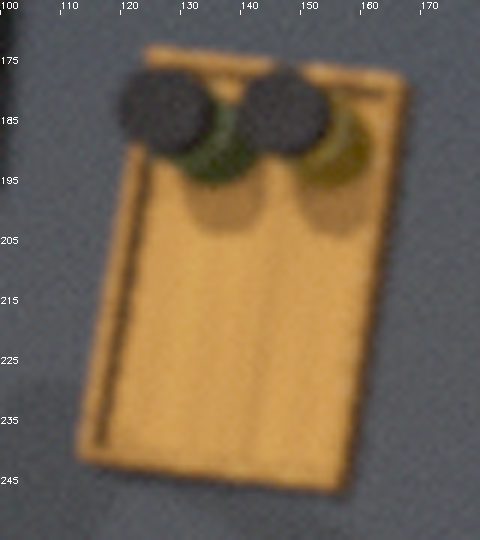

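View pics/c3.png

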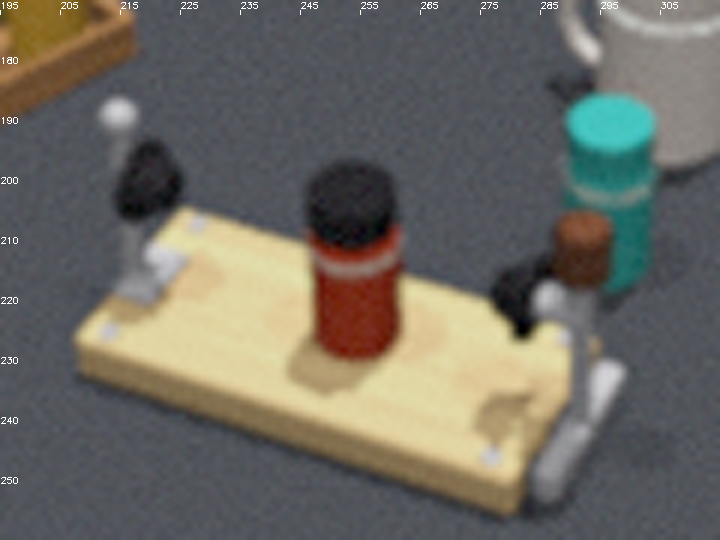

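```bash
python3 - <<'E'
from h import *
r=lambda n,u,v,z:ray(n,u,v,z)[:2].round(1)
print("jar top",r("top",256.1,208.9,121),r("side",253.2,199.6,121))
print("knob",r("top",298.9,196.7,146),r("side",291.9,206.6,146))
C=np.array([ray("top",*p,26)[:2] for p in[(212.9,209.1),(288.1,187.4),(298.4,221.7),(222.4,244.6)]])
print(C.round(1),C.mean(0),[np.linalg.norm(C[i]-C[i-1]).round(1) for i in range(4)])
y=(C[0]-C[1]+C[3]-C[2]);y/=np.linalg.norm(y);print("holder y",y,np.degrees(np.arctan2(y[1],y[0])), "knob pred",C.mean(0)-131*y)
T=np.array([ray("top",*p,28)[:2] for p in[(124.1,172.4),(167.1,177.1),(156.8,246.3),(112.9,241.2)]])
print(T.round(1),T.mean(0),[np.linalg.norm(T[i]-T[i-1]).round(1) for i in range(4)])
x=(T[0]-T[3]+T[1]-T[2]);x/=np.linalg.norm(x);print("tray x",x,np.degrees(np.arctan2(x[1],x[0])),"free",T.mean(0)-35*x)
# depth-based checks
for n in("top","side"):
    d=np.load(f"pics/{n}0.npy");W=cloud(n,d);Z=W[...,2]
    j=ray("top",256.1,208.9,121);k=ray("top",298.9,196.7,146)
    m=(np.hypot(W[...,0]-j[0],W[...,1]-j[1])<35)&(Z>112)&(Z<130);print(n,"jar",m.sum(),W[m].mean(0),np.median(Z[m]))
    m=(np.hypot(W[...,0]-k[0],W[...,1]-k[1])<25)&(Z>140)&(Z<156);print(n,"knob",m.sum(),W[m].mean(0))
E
```

```text
jar top [ 4.847e+02 -3.000e-01] [494.    4.5]
knob [ 518.  -119.3] [ 523.1 -116.4]
[[ 495.7  135.2]
 [ 568.4  -90.8]
 [ 463.7 -124.1]
 [ 389.2  101.8]] [479.25798899   5.53093225] [np.float64(111.7), np.float64(237.3), np.float64(109.9), np.float64(237.9)]
holder y [-0.30983839  0.95078924] 108.04949126396794 knob pred [ 519.84681779 -119.02245782]
[[602.  410.7]
 [590.7 278.9]
 [379.3 296.3]
 [391.3 427.7]] [490.81247942 353.41759188] [np.float64(211.4), np.float64(132.2), np.float64(212.2), np.float64(131.9)]
tray x [ 0.99669375 -0.08125003] -4.660420970355374 free [455.92819813 356.26134285]
top jar 184 [ 4.87577344e+02 -3.55952831e-01  1.20930560e+02] 120.8892293265207
top knob 75 [ 519.80817694 -118.39737636  145.33890751]
side jar 156 [486.53530087  -3.11102064 121.15711046] 121.89288328889398
side knob 63 [ 519.39704089 -121.17675301  145.69997522]
```

```bash
cat >> h.py <<'E'
from scipy.spatial.transform import Rotation as Ro
def to(target,yaw=None):
    """delta in tool axes from measured pose; yaw = world angle of tool y, tool down"""
    from station import manip
    s=manip.sense(); R=Ro.from_quat(s["orientation"]); d=R.inv().apply(np.array(target)-s["tcp_pos"])
    y=R.as_matrix()[:,1]; print("t",round(s["t"],2),"tcp",s["tcp_pos"].round(1),"yaw",np.degrees(np.arctan2(y[1],y[0])).round(2),"gap",round(s["finger_gap"],1),"F",s["contact_force"].round(1),"j",np.degrees(s["joints"]).round(0))
    print("shift mm",d.round(1))
    if yaw is not None:
        a=np.radians(yaw); G=np.array([[np.sin(a),np.cos(a),0],[-np.cos(a),np.sin(a),0],[0,0,-1.]])
        print("rotvec",np.degrees((R.inv()*Ro.from_matrix(G)).as_rotvec()).round(2))
E
python3 -c "
from h import *
to([486.5,-1,200],85)"
```

```text
t 0.1 tcp [273.1 561.3 230.1] yaw 64.06 gap 85.1 F [-0.7 -0.6 -0.3] j [60. 18. 94. -0. 69. -4.]
shift mm [-437.9 -412.2   30.9]Traceback (most recent call last):
  File "<string>", line 3, in <module>
    to([486.5,-1,200],85)
    ~~^^^^^^^^^^^^^^^^^^^
  File "h.py", line 28, in to
    print("rotvec",np.degrees((R.inv()*Ro.from_matrix(G)).as_rotvec()).round(2))
                                       ~~~~~~~~~~~~~~^^^
  File "scipy/spatial/transform/_rotation.pyx", line 1143, in scipy.spatial.transform._rotation.Rotation.from_matrix
ValueError: Non-positive determinant (left-handed or null coordinate frame) in rotation matrix 0: [[ 0.9961947   0.08715574  0.        ]
 [-0.08715574  0.9961947   0.        ]
 [ 0.          0.         -1.        ]].
```

```bash
sed -i 's/\[\[np.sin(a),np.cos(a),0\],\[-np.cos(a),np.sin(a),0\]/[[-np.sin(a),np.cos(a),0],[np.cos(a),np.sin(a),0]/' h.py
python3 -c "
from h import *
to([486.5,-1,200],85)"
```

```text
t 0.1 tcp [273.1 561.3 230.1] yaw 64.06 gap 85.1 F [-0.7 -0.6 -0.3] j [60. 18. 94. -0. 69. -4.]
shift mm [-437.9 -412.2   30.9]
rotvec [ -0.12  -0.03 -20.94]
```

servo_tool:
  steps:
    - [[0,0,-3,-0.02,-0.019,0,100],[0,0,-6,-0.044,-0.041,0,100],[0,0,-9,-0.07,-0.066,0,100],[0,0,-12,-0.096,-0.09,0,100],[0,0,-15,-0.122,-0.115,0,100],[0,0,-18,-0.148,-0.139,0,100],[0,0,-21,-0.174,-0.164,0,100],[0,0,-21,-0.2,-0.188,0,100]]
  force: 40

```text
t: 0.77
tcp_pos: [370.9, 303.6, 230.8]
orientation: [0.042, 0.999, -0.0, -0.0]
contact_force: [1.3, 0.1, 0.4]
finger_gap: 85.4
```

```bash
python3 -c "
from h import *
to([486.5,-1,200],85)"
```

```text
t 0.77 tcp [370.9 303.6 230.8] yaw 85.19 gap 85.4 F [1.3 0.1 0.4] j [ 34.   1. 113.  -0.  66. -51.]
shift mm [-140.8 -293.8   31. ]
rotvec [-0.04 -0.03  0.19]
```

servo_tool:
  steps:
    - [[0,0,0,-0.017,-0.036,0.004,100],[0,0,0,-0.034,-0.072,0.008,100],[0,0,0,-0.051,-0.108,0.012,100],[0,0,0,-0.068,-0.144,0.016,100],[0,0,0,-0.085,-0.18,0.02,100],[0,0,0,-0.102,-0.216,0.024,100],[0,0,0,-0.121,-0.252,0.028,100],[0,0,0,-0.134,-0.28,0.031,100]]

```text
t: 1.43
tcp_pos: [480.9, 12.1, 199.8]
orientation: [0.044, 0.999, -0.0, 0.0]
contact_force: [-0.8, 0.0, 0.0]
finger_gap: 85.2
```

```bash
python3 -c "
from h import *
to([486.5,-1,67],85)
import cv2
for n in ('side','top'):
    p,d=imaging.get_image(n); cv2.imwrite(f'pics/{n}1.png',p[:,:,::-1])
crop('pics/side1.png','pics/d1.png',180,130,140,110,5)
"
```

```text
t 1.43 tcp [480.9  12.1 199.8] yaw 84.98 gap 85.2 F [-0.8  0.   0. ] j [ -4.   4. 114.  -0.  62. -89.]
shift mm [ -6.7 -12.5 132.9]
rotvec [-0.04  0.02 -0.02]
```

View pics/d1.png

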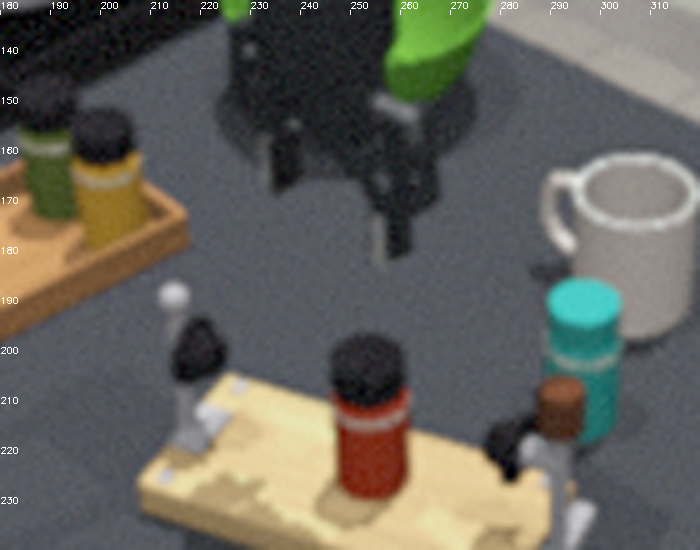

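The side view shows the open gripper above and behind the jar, with the fingertips at about (237,165) and (258,178) and the jar lid at (253,200). I'll centre it over the jar and go down.

servo_tool:
  steps:
    - [[0,0,0,-0.004,-0.007,0,100],[0,0,0,-0.0065,-0.0125,0.01,100],[0,0,0,-0.0065,-0.0125,0.035,100],[0,0,0,-0.0065,-0.0125,0.06,100],[0,0,0,-0.0065,-0.0125,0.085,100],[0,0,0,-0.0065,-0.0125,0.11,100],[0,0,0,-0.0065,-0.0125,0.126,100],[0,0,0,-0.0065,-0.0125,0.133,100]]

```text
t: 2.2
tcp_pos: [482.8, 3.2, 64.0]
orientation: [0.042, 0.999, 0.0, -0.003]
contact_force: [-0.1, 0.3, -0.6]
finger_gap: 85.5
```

```bash
python3 -c "
from h import *
to([486.5,-1,67],85)
import cv2
for n in ('side','top'):
    p,d=imaging.get_image(n); cv2.imwrite(f'pics/{n}2.png',p[:,:,::-1])
crop('pics/side2.png','pics/d2.png',180,150,140,100,5)
crop('pics/top2.png','pics/e2.png',205,160,120,90,5)
"
```

```text
t 2.2 tcp [482.8   3.2  64. ] yaw 85.18 gap 85.5 F [-0.1  0.3 -0.6] j [ -5.  16. 119.   0.  46. -90.]
shift mm [-4.  -3.9 -3. ]
rotvec [ 0.   -0.34  0.18]
```

View pics/d2.png

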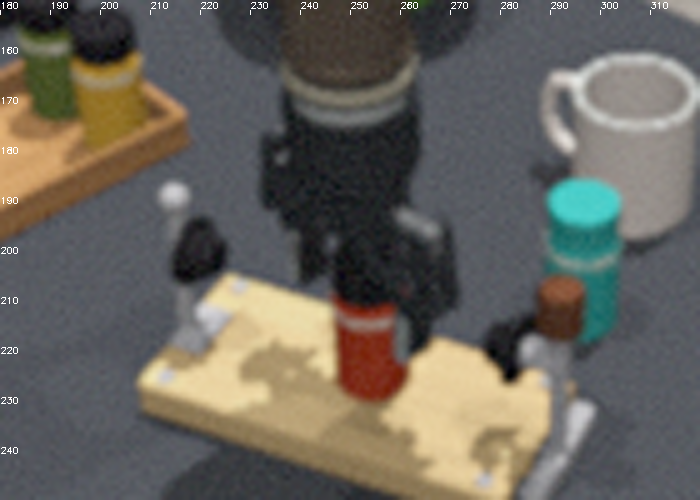

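View pics/e2.png

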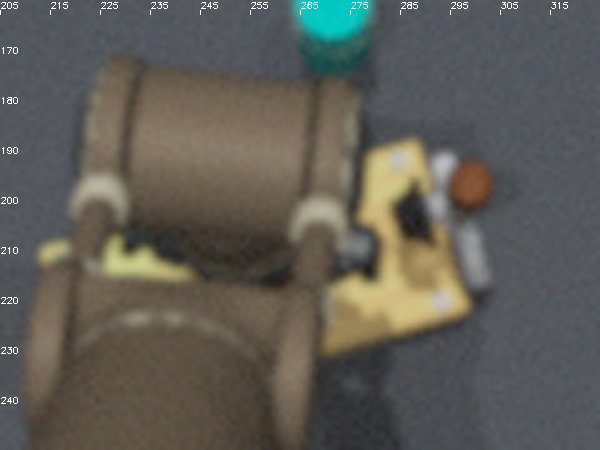

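servo_tool:
  steps:
    - [[0,0,0,0,0,0,100],[0,0,0,0,0,0,100]]

```text
t: 2.47
tcp_pos: [487.1, 2.2, 68.5]
orientation: [0.043, 0.999, -0.0, 0.001]
contact_force: [0.4, -0.7, -0.0]
finger_gap: 85.7
```

```bash
python3 -c "
from h import *
to([486.5,-1,67],85)
"
```

```text
t 2.47 tcp [487.1   2.2  68.5] yaw 85.1 gap 85.7 F [ 0.4 -0.7 -0. ] j [ -5.  16. 118.   0.  46. -90.]
shift mm [ 0.3 -3.2  1.5]
rotvec [0.   0.15 0.1 ]
```

servo_tool:
  steps:
    - [[0,0,0,0,-0.003,0.001,100],[0,0,0,0,-0.003,0.001,70],[0,0,0,0,-0.003,0.001,56],[0,0,0,0,-0.003,0.001,40],[0,0,0,0,-0.003,0.001,40],[0,0,0,0,-0.003,0.001,40],[0,0,0,0,-0.003,0.001,40],[0,0,0,0,-0.003,0.001,40]]
  force: 40

```text
t: 3.13
tcp_pos: [486.1, -1.1, 67.0]
orientation: [0.043, 0.999, -0.0, 0.0]
contact_force: [-1.0, 0.7, 5.7]
finger_gap: 44.7
```

```bash
python3 -c "
from h import *
to([486.5,-1,67],85)
"
```

```text
t 3.13 tcp [486.1  -1.1  67. ] yaw 85.06 gap 44.7 F [-1.   0.7  5.7] j [ -5.  16. 118.   0.  46. -90.]
shift mm [-0.4  0.1  0. ]
rotvec [0.   0.05 0.06]
```

servo_tool:
  steps:
    - [[0,0,0,0,0,-0.005,40],[0,0,0,0,0,-0.018,40],[0,0,0,0,0,-0.038,40],[0,0,0,0,0,-0.06,40],[0,0,0,0,0,-0.085,40],[0,0,0,0,0,-0.108,40],[0,0,0,0,0,-0.128,40],[0,0,0,0,0,-0.14,40]]

```text
t: 3.8
tcp_pos: [486.3, -1.2, 208.4]
orientation: [0.043, 0.999, -0.0, 0.001]
contact_force: [0.2, 0.2, -0.7]
finger_gap: 44.6
```

```bash
python3 -c "
from h import *
to([456,356,207],85)
p,d=imaging.get_image('side'); cv2.imwrite(f'pics/s3.png',p[:,:,::-1])
crop('pics/s3.png','pics/d3.png',180,120,140,110,5)
"
```

```text
t 3.8 tcp [486.3  -1.2 208.4] yaw 85.06 gap 44.6 F [ 0.2  0.2 -0.7] j [ -5.   4. 113.  -0.  63. -90.]
shift mm [ 61.  353.2   1.2]
rotvec [-0.01  0.16  0.06]
```

View pics/d3.png

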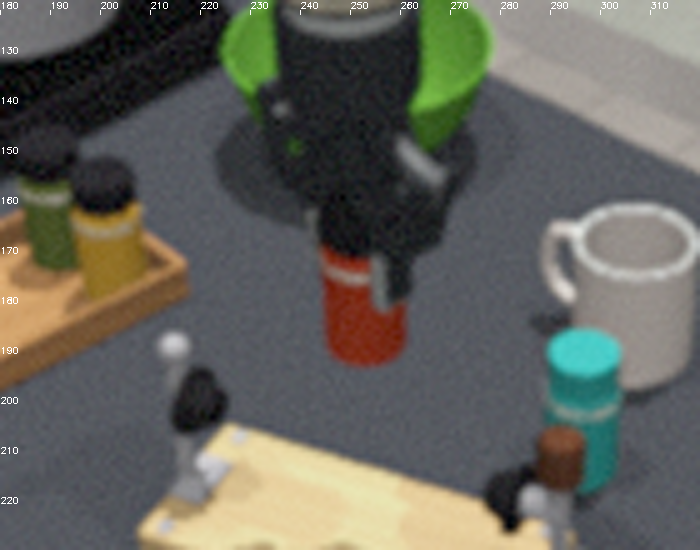

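The jar hangs upright in the gripper, its bottom at about (252,192) and clear of the holder. I'll carry it to the tray.

servo_tool:
  steps:
    - [[0,0,0,0.002,0.012,0,40],[0,0,0,0.006,0.034,0,40],[0,0,0,0.011,0.062,0,40],[0,0,0,0.016,0.092,0,40],[0,0,0,0.021,0.122,0,40],[0,0,0,0.026,0.152,0,40],[0,0,0,0.031,0.182,0,40],[0,0,0,0.036,0.212,0,40]]

```text
t: 4.52
tcp_pos: [465.6, 214.9, 203.9]
orientation: [0.043, 0.999, -0.001, -0.002]
contact_force: [-0.2, 0.2, -1.3]
finger_gap: 44.8
```

servo_tool:
  steps:
    - [[0,0,0,0.005,0.03,0,40],[0,0,0,0.01,0.06,0,40],[0,0,0,0.015,0.09,0,40],[0,0,0,0.02,0.115,0,40],[0,0,0,0.023,0.132,0,40],[0,0,0,0.025,0.141,0,40],[0,0,0,0.025,0.141,0,40],[0,0,0,0.025,0.141,0,40]]

```text
t: 5.18
tcp_pos: [454.0, 355.4, 204.7]
orientation: [0.043, 0.999, -0.001, -0.001]
contact_force: [-0.6, -0.4, -1.8]
finger_gap: 44.5
```

```bash
python3 -c "
from h import *
to([456,356,52],85)
p,d=imaging.get_image('side'); cv2.imwrite(f'pics/s4.png',p[:,:,::-1])
crop('pics/s4.png','pics/d4.png',120,80,140,120,5)
"
```

```text
t 5.18 tcp [454.  355.4 204.7] yaw 85.12 gap 44.5 F [-0.6 -0.4 -1.8] j [ 34.  14. 102.  -0.  65. -51.]
shift mm [ -2.3   1.2 152.7]
rotvec [-0.15 -0.13  0.12]
```

View pics/d4.png

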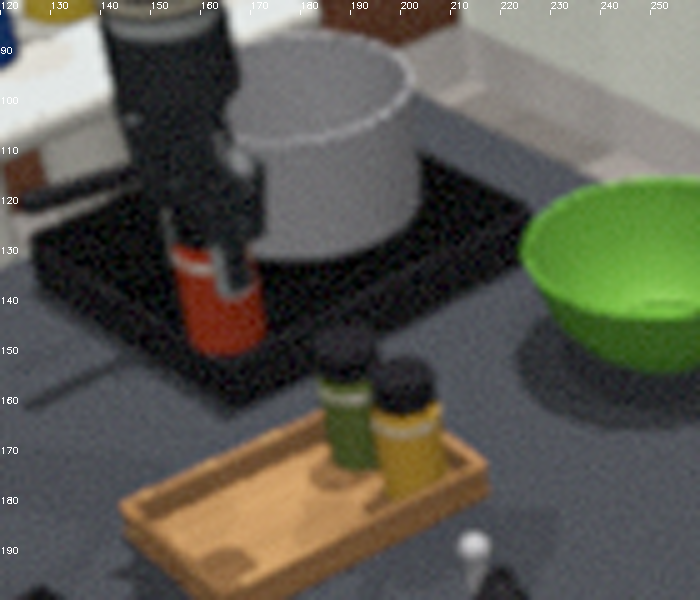

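The jar is upright and above the tray, leaning in the image by about as much as the standing jars do (perspective). I'll lower it.

servo_tool:
  steps:
    - [[0,0,0,-0.002,0.001,0.01,40],[0,0,0,-0.002,0.001,0.03,40],[0,0,0,-0.002,0.001,0.055,40],[0,0,0,-0.002,0.001,0.08,40],[0,0,0,-0.002,0.001,0.105,40],[0,0,0,-0.002,0.001,0.125,40],[0,0,0,-0.002,0.001,0.138,40],[0,0,0,-0.002,0.001,0.144,40]]

```text
t: 5.9
tcp_pos: [455.9, 354.6, 59.4]
orientation: [0.044, 0.999, -0.001, -0.002]
contact_force: [-0.5, 0.4, -1.6]
finger_gap: 44.5
```

servo_tool:
  steps:
    - [[0,0,0,0,0,0,40],[0,0,0,0,0,0,40],[0,0,0,0,0,0.002,40],[0,0,0,0,0,0.002,40]]

```text
t: 6.23
tcp_pos: [458.4, 357.4, 61.6]
orientation: [0.043, 0.999, 0.001, 0.001]
contact_force: [-0.4, -0.5, -1.2]
finger_gap: 44.4
```

```bash
python3 -c "
from h import *
to([456,356,47],85)
p,d=imaging.get_image('side'); cv2.imwrite(f'pics/s5.png',p[:,:,::-1])
crop('pics/s5.png','pics/d5.png',130,110,110,100,6)
to([456,356,47],85)
"
```

```text
t 6.23 tcp [458.4 357.4  61.6] yaw 85.05 gap 44.4 F [-0.4 -0.5 -1.2] j [ 34.  25. 106.  -0.  49. -51.]
shift mm [ 2.3 -1.6 14.6]
rotvec [0.1  0.13 0.05]
t 6.28 tcp [458.2 357.3  61.5] yaw 85.06 gap 44.5 F [-0.  -0.7 -1.2] j [ 34.  25. 106.  -0.  49. -51.]
shift mm [ 2.1 -1.5 14.5]
rotvec [0.09 0.11 0.06]
```

View pics/d5.png

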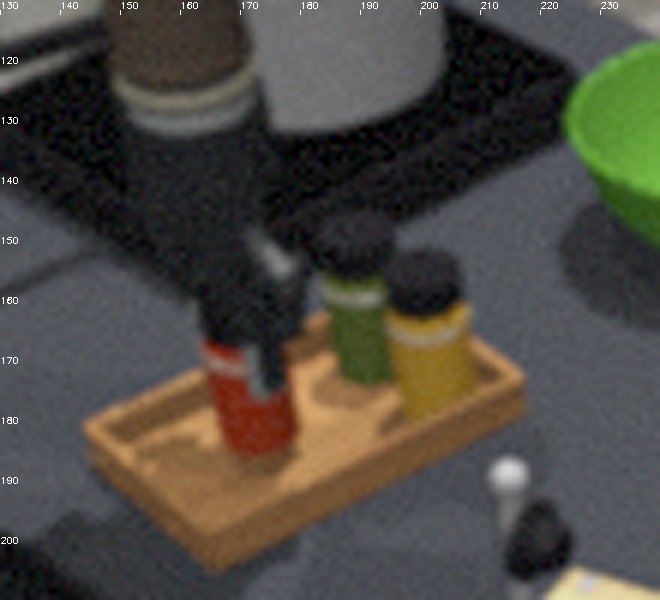

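The jar bottom at about (173,184) is over the middle of the free floor, with roughly 14 mm left to go. I'll lower slowly and watch the force.

servo_tool:
  steps:
    - [[0,0,0,0,-0.001,0.003,40],[0,0,0,0.001,-0.001,0.006,40],[0,0,0,0.001,-0.001,0.009,40],[0,0,0,0.001,-0.001,0.011,40],[0,0,0,0.001,-0.001,0.012,40],[0,0,0,0.001,-0.001,0.012,40]]

```text
t: 6.78
tcp_pos: [455.9, 355.6, 47.7]
orientation: [0.043, 0.999, -0.0, -0.0]
contact_force: [0.8, -1.1, -2.1]
finger_gap: 44.6
```

servo_tool:
  steps:
    - [[0,0,0,0,0,0.001,40],[0,0,0,0,0,0.001,40],[0,0,0,0,0,0.001,40]]

```text
t: 7.03
tcp_pos: [456.3, 355.9, 47.3]
orientation: [0.043, 0.999, 0.0, 0.0]
contact_force: [0.1, -0.8, -2.0]
finger_gap: 44.5
```

servo_tool:
  steps:
    - [[0,0,0,0,0,0.001,40],[0,0,0,0,0,0.001,40],[0,0,0,0,0,0.001,40]]

```text
t: 7.28
tcp_pos: [456.6, 356.0, 47.1]
orientation: [0.043, 0.999, 0.0, 0.0]
contact_force: [-1.0, -1.3, 4.1]
finger_gap: 44.4
```

Touchdown: the vertical force went from -2 to +4 N at the expected height. I'll release.

servo_tool:
  steps:
    - [[0,0,0,0,0,0,54],[0,0,0,0,0,0,58],[0,0,0,0,0,0,65],[0,0,0,0,0,0,75],[0,0,0,0,0,0,85],[0,0,0,0,0,0,85],[0,0,0,0,0,0,85]]

```text
t: 7.87
tcp_pos: [456.1, 355.8, 46.1]
orientation: [0.043, 0.999, -0.0, -0.0]
contact_force: [0.3, -0.5, -0.2]
finger_gap: 72.8
```

servo_tool:
  steps:
    - [[0,0,0,0,0,-0.01,85],[0,0,0,0,0,-0.03,85],[0,0,0,0,0,-0.055,85],[0,0,0,0,0,-0.085,85],[0,0,0,0,0,-0.115,85],[0,0,0,0,0,-0.145,85],[0,0,0,0,0,-0.165,85],[0,0,0,0,0,-0.17,85]]

```text
t: 8.53
tcp_pos: [458.8, 357.5, 222.2]
orientation: [0.043, 0.999, 0.003, 0.004]
contact_force: [-0.2, 0.9, 0.4]
finger_gap: 72.3
```

```bash
python3 -c "
from h import *
to([519.5,-119.3,215],108)
for n in('side','top'):
    p,d=imaging.get_image(n); cv2.imwrite(f'pics/{n}6.png',p[:,:,::-1])
crop('pics/side6.png','pics/d6.png',130,110,110,100,6)
crop('pics/top6.png','pics/e6.png',95,160,100,100,6)
"
```

```text
t 8.53 tcp [458.8 357.5 222.2] yaw 85.06 gap 72.3 F [-0.2  0.9  0.4] j [ 34.  13. 101.  -0.  66. -51.]
shift mm [-101.5 -469.9    5.1]
rotvec [  0.25   0.5  -22.94]
```

View pics/d6.png

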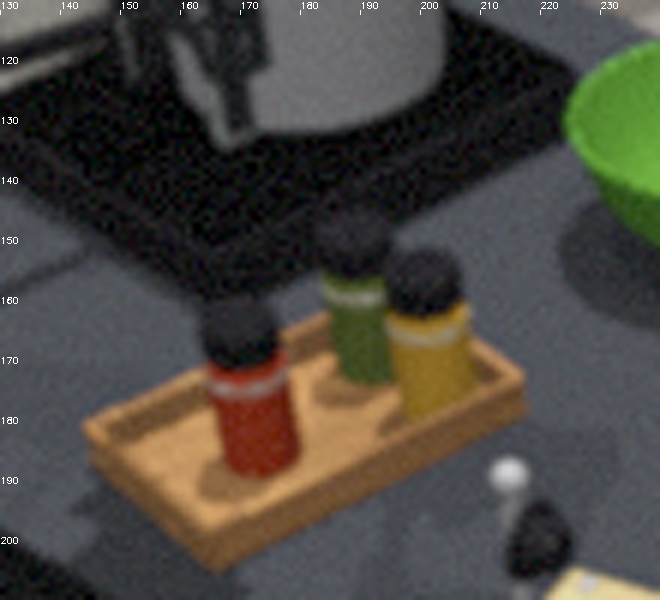

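View pics/e6.png

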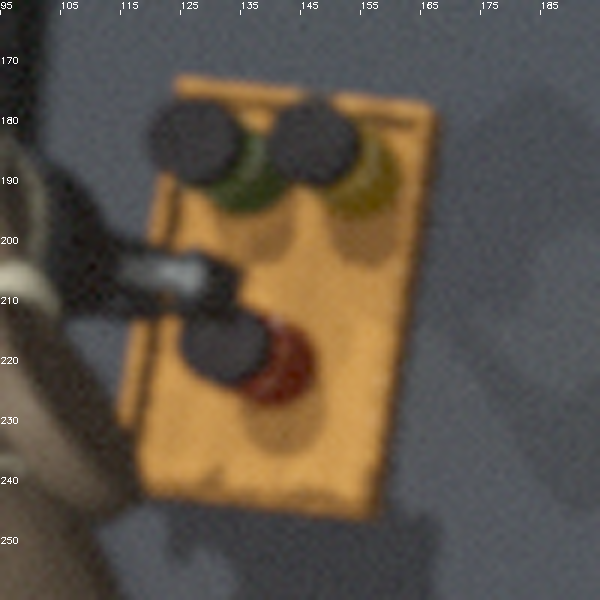

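The red jar stands upright in the tray with its base at about (173,184) in the side view, well clear of the green and yellow jars, which haven't moved. I'll go to the knob.

servo_tool:
  steps:
    - [[0,0,-2,-0.003,-0.015,0,85],[0,0,-5,-0.009,-0.042,0,85],[0,0,-8,-0.016,-0.074,0,85],[0,0,-11,-0.023,-0.107,0,85],[0,0,-14,-0.03,-0.14,0,85],[0,0,-17,-0.037,-0.173,0,85],[0,0,-20,-0.044,-0.206,0,85],[0,0,-23,-0.051,-0.239,0,85]]

```text
t: 9.3
tcp_pos: [484.5, 111.5, 213.7]
orientation: [-0.158, 0.987, 0.0, -0.002]
contact_force: [1.1, -0.1, -0.1]
finger_gap: 72.5
```

```bash
python3 -c "
from h import *
to([519.5,-119.3,215],108)"
```

```text
t 9.3 tcp [484.5 111.5 213.7] yaw 108.22 gap 72.5 F [ 1.1 -0.1 -0.1] j [   8.    5.  111.   -0.   64. -100.]
shift mm [  39.  -230.2   -1.3]
rotvec [ 0.05 -0.26  0.22]
```

servo_tool:
  steps:
    - [[0,0,0,0.005,-0.033,0,85],[0,0,0,0.011,-0.066,0,85],[0,0,0,0.017,-0.099,0,85],[0,0,0,0.022,-0.132,0,85],[0,0,0,0.028,-0.165,0,85],[0,0,0,0.033,-0.198,0,85],[0,0,0,0.037,-0.22,0,85],[0,0,0,0.039,-0.23,0,85]]

```text
t: 9.97
tcp_pos: [519.4, -120.0, 213.9]
orientation: [-0.155, 0.988, 0.0, -0.002]
contact_force: [0.5, 0.7, -0.2]
finger_gap: 72.3
```

servo_tool:
  steps:
    - [[0,0,0,0,0,0,85],[0,0,0,0,0,0,85]]

```text
t: 10.13
tcp_pos: [519.5, -116.8, 214.7]
orientation: [-0.156, 0.988, 0.001, -0.001]
contact_force: [-0.2, -0.7, -1.1]
finger_gap: 73.1
```

```bash
python3 -c "
from h import *
p,d=imaging.get_image('side'); cv2.imwrite(f'pics/s7.png',p[:,:,::-1])
crop('pics/s7.png','pics/d7.png',210,120,110,110,5)
to([519.5,-119.3,114],108)"
```

```text
t 10.18 tcp [ 519.6 -116.2  215. ] yaw 108.06 gap 72.6 F [-0.7 -0.1  0.1] j [ -17.    9.  107.    0.   65. -125.]
shift mm [  0.9  -3.2 101. ]
rotvec [ 0.14 -0.11  0.06]
```

View pics/d7.png

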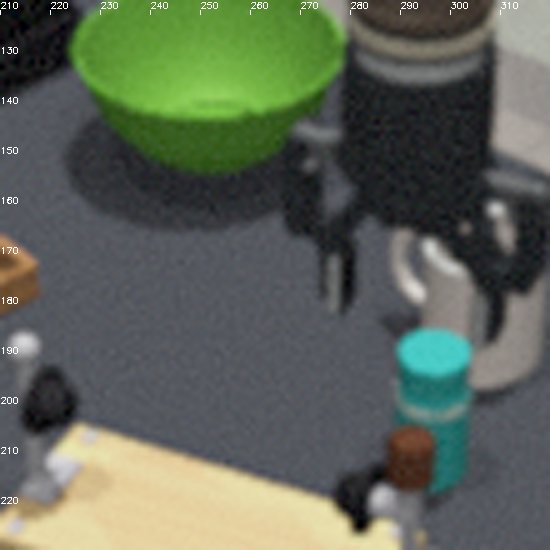

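The two fingers straddle the knob (291,210) symmetrically in plan, still above it. I'll go down.

servo_tool:
  steps:
    - [[0,0,0,0,-0.003,0.008,85],[0,0,0,0.001,-0.003,0.022,85],[0,0,0,0.001,-0.003,0.042,85],[0,0,0,0.001,-0.003,0.062,85],[0,0,0,0.001,-0.003,0.08,85],[0,0,0,0.001,-0.003,0.093,85],[0,0,0,0.001,-0.003,0.1,85],[0,0,0,0.001,-0.003,0.1,85]]

```text
t: 10.85
tcp_pos: [518.8, -119.0, 114.0]
orientation: [-0.158, 0.987, 0.001, -0.002]
contact_force: [-0.4, 0.6, -0.6]
finger_gap: 72.7
```

servo_tool:
  steps:
    - [[0,0,0,0,0,0,80],[0,0,0,0,0,0,70]]

```text
t: 11.02
tcp_pos: [521.5, -120.4, 117.2]
orientation: [-0.157, 0.988, -0.0, 0.001]
contact_force: [0.2, 0.0, -0.5]
finger_gap: 59.8
```

```bash
python3 -c "
from h import *
for n in('side','top'):
    p,d=imaging.get_image(n); cv2.imwrite(f'pics/{n}8.png',p[:,:,::-1])
crop('pics/side8.png','pics/d8.png',240,160,90,90,6)
crop('pics/top8.png','pics/e8.png',240,160,100,90,6)
to([519.5,-119.3,114],108)"
```

```text
t 11.12 tcp [ 521.7 -120.7  117.5] yaw 108.07 gap 60.0 F [-0.4  1.1  0. ] j [ -18.   16.  111.    0.   53. -126.]
shift mm [1.6 2.1 3.5]
rotvec [-0.08  0.12  0.07]
```

View pics/d8.png

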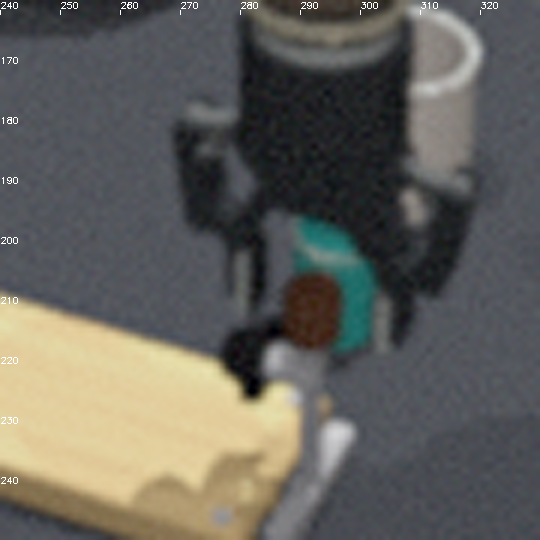

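View pics/e8.png

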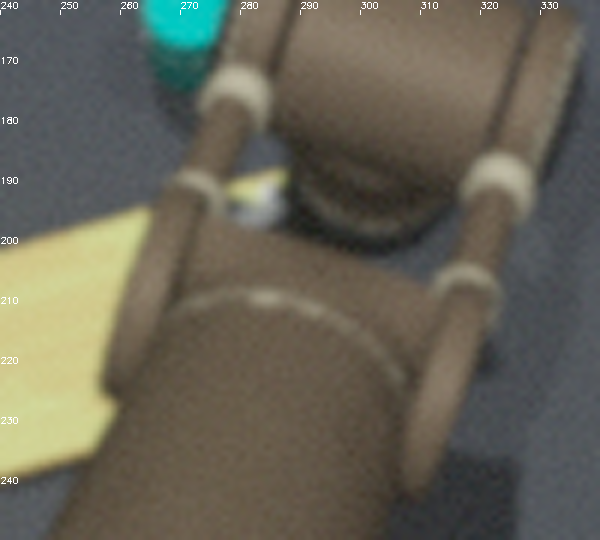

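The knob is between the fingers in the side view (291,211), with the tips above the black disc. I'll make a small correction and close.

servo_tool:
  steps:
    - [[0,0,0,0.001,0.002,0.003,60],[0,0,0,0.001,0.002,0.003,45],[0,0,0,0.001,0.002,0.003,36],[0,0,0,0.001,0.002,0.003,15],[0,0,0,0.001,0.002,0.003,15],[0,0,0,0.001,0.002,0.003,15],[0,0,0,0.001,0.002,0.003,15],[0,0,0,0.001,0.002,0.003,15]]
  force: 70

```text
t: 11.78
tcp_pos: [518.6, -118.2, 113.7]
orientation: [-0.157, 0.988, 0.001, -0.0]
contact_force: [-1.2, 3.8, 6.2]
finger_gap: 26.2
```

```bash
python3 -c "
from h import *
to([519.5,-119.3,114],108)"
```

```text
t 11.78 tcp [ 518.6 -118.2  113.7] yaw 108.04 gap 26.2 F [-1.2  3.8  6.2] j [ -18.   16.  111.    0.   53. -126.]
shift mm [-0.5 -1.3 -0.3]
rotvec [ 0.11 -0.03  0.04]
```

Gripped: the gap reads 26.2 mm on a 28 mm knob, the same compression as on the jar. Now a slow pull along tool -y.

servo_tool:
  steps:
    - [[0,0,0,0,-0.003,0,15],[0,0,0,0,-0.007,0,15],[0,0,0,0,-0.012,0,15],[0,0,0,0,-0.017,0,15],[0,0,0,0,-0.022,0,15],[0,0,0,0,-0.026,0,15],[0,0,0,0,-0.029,0,15],[0,0,0,0,-0.03,0,15]]

```text
t: 12.45
tcp_pos: [527.4, -145.4, 113.7]
orientation: [-0.156, 0.988, 0.003, -0.001]
contact_force: [-4.2, 9.6, 7.9]
finger_gap: 25.9
```

```bash
python3 -c "
from h import *
to([518.6,-118.2,113.7],108)
p,d=imaging.get_image('side'); cv2.imwrite('pics/s9.png',p[:,:,::-1])
crop('pics/s9.png','pics/d9.png',240,160,90,90,6)
"
```

```text
t 12.45 tcp [ 527.4 -145.4  113.7] yaw 108.0 gap 25.9 F [-4.2  9.6  7.9] j [ -20.   18.  109.    0.   54. -128.]
shift mm [-0.  28.6  0.1]
rotvec [ 0.3  -0.07 -0.  ]
```

View pics/d9.png

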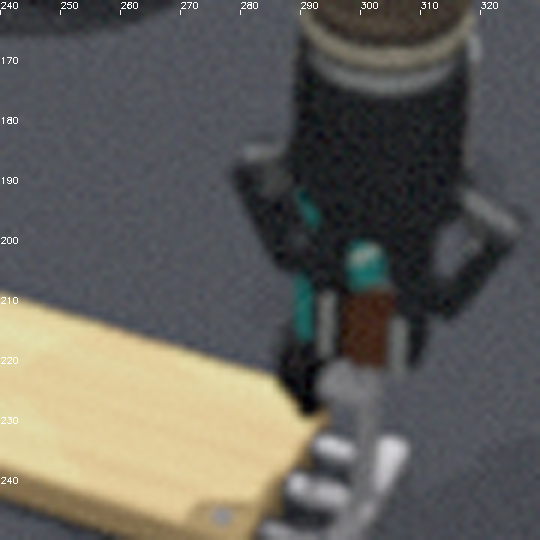

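The arm is following: the rods are out of the plinth around (297,240), the knob is in the jaws, and the force of about 10.5 N fits 28.6 mm of pull. I'll continue.

servo_tool:
  steps:
    - [[0,0,0,0,-0.003,0,15],[0,0,0,0,-0.008,0,15],[0,0,0,0,-0.013,0,15],[0,0,0,0,-0.018,0,15],[0,0,0,0,-0.023,0,15],[0,0,0,0,-0.028,0,15],[0,0,0,0,-0.032,0,15],[0,0,0,0,-0.034,0,15]]

```text
t: 13.17
tcp_pos: [537.4, -176.3, 113.7]
orientation: [-0.156, 0.988, 0.004, -0.002]
contact_force: [-4.9, 12.3, 10.4]
finger_gap: 26.1
```

servo_tool:
  steps:
    - [[0,0,0,0,-0.001,0,15],[0,0,0,0,-0.001,0,15],[0,0,0,0,-0.001,0,15]]

```text
t: 13.42
tcp_pos: [537.6, -177.0, 113.7]
orientation: [-0.157, 0.988, 0.004, -0.002]
contact_force: [-4.7, 12.3, 9.4]
finger_gap: 26.0
```

```bash
python3 -c "
from h import *
to([518.6,-118.2,113.7],108)
for n in('side','top'):
    p,d=imaging.get_image(n); cv2.imwrite(f'pics/{n}10.png',p[:,:,::-1])
crop('pics/side10.png','pics/d10.png',260,190,75,75,8)
crop('pics/top10.png','pics/e10.png',240,170,100,80,6)
to([518.6,-118.2,113.7],108)
"
```

```text
t 13.42 tcp [ 537.6 -177.   113.7] yaw 108.01 gap 26.0 F [-4.7 12.3  9.4] j [ -23.   19.  106.    0.   55. -131.]
shift mm [-0.1 61.8  0.5]
rotvec [ 0.46 -0.12  0.01]
t 13.52 tcp [ 537.6 -177.   113.7] yaw 108.01 gap 26.3 F [-5.2 12.5  9.6] j [ -23.   19.  106.    0.   55. -131.]
shift mm [-0.1 61.7  0.5]
rotvec [ 0.46 -0.12  0.01]
```

View pics/d10.png

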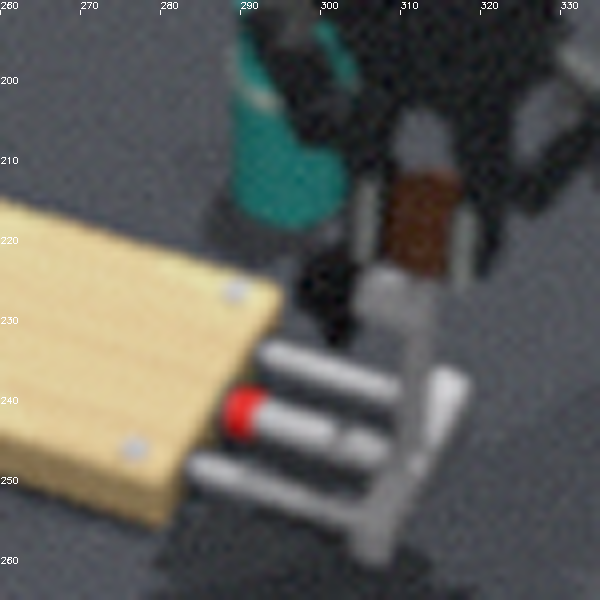

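View pics/e10.png

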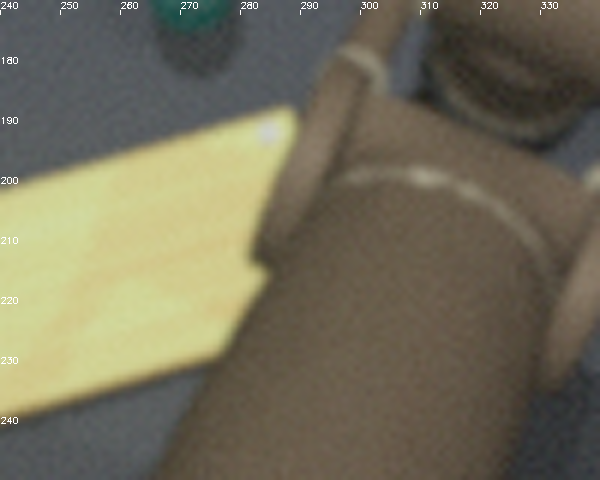

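The whole red ring is visible at about (290,241), right at the plinth's end face. TCP travel is 61.7 mm. I'll go 3 mm further, to the middle of the window.

servo_tool:
  steps:
    - [[0,0,0,0,-0.001,0,15],[0,0,0,0,-0.002,0,15],[0,0,0,0,-0.003,0,15],[0,0,0,0,-0.0035,0,15],[0,0,0,0,-0.0035,0,15],[0,0,0,0,-0.0035,0,15]]

```text
t: 14.02
tcp_pos: [538.6, -180.0, 113.7]
orientation: [-0.157, 0.988, 0.004, -0.002]
contact_force: [-5.0, 12.8, 9.5]
finger_gap: 26.2
```

```bash
python3 -c "
from h import *
to([518.6,-118.2,113.7],108)
p,d=imaging.get_image('side'); cv2.imwrite('pics/s11.png',p[:,:,::-1])
crop('pics/s11.png','pics/d11.png',275,225,40,35,16)
q=p.astype(int); m=(q[...,0]>q[...,1]+60)&(q[...,0]>q[...,2]+60); m[:225]=0;m[260:]=0;m[:,:275]=0;m[:,315:]=0
v,u=np.nonzero(m);print('red u',u.min(),u.max(),u.mean(),v.mean())
y=np.array([-.3098,.9508,0]);c=np.array([479.3,5.5,13])
print('mouth',proj('side',c-120*y),'ring near face at 65',proj('side',c-125*y),'far',proj('side',c-135*y),'centre',proj('side',c-130*y))
to([518.6,-118.2,113.7],108)
"
```

```text
t 14.02 tcp [ 538.6 -180.   113.7] yaw 108.01 gap 26.2 F [-5.  12.8  9.5] j [ -23.   20.  106.    0.   55. -131.]
shift mm [-0.1 64.9  0.5]
rotvec [ 0.49 -0.12  0.01]
red u 289 293 290.9166666666667 241.0
mouth [[287.5413075  241.03335409]] ring near face at 65 [[289.11437725 241.53219881]] far [[292.27169983 242.53343459]] centre [[290.69117028 242.03222425]]
t 14.07 tcp [ 538.6 -180.   113.7] yaw 108.01 gap 25.8 F [-5.7 13.  10.1] j [ -23.   20.  106.    0.   55. -131.]
shift mm [-0.1 65.   0.5]
rotvec [ 0.49 -0.12  0.01]
```

View pics/d11.png

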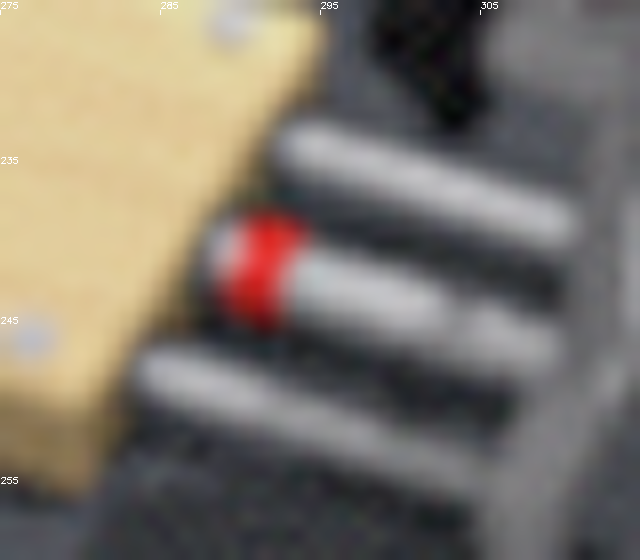

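The ring is fully out at (291,241), with a little bare rod visible behind it. Travel of 65.0 mm, the spring force of about 14 N and the pixel prediction (290.7) all agree. One last look at the scene before handing in.

View pics/s11.png

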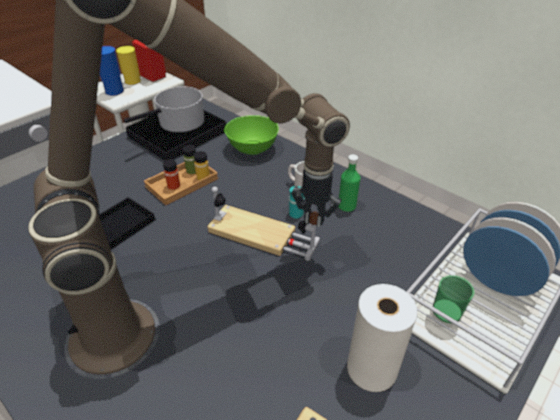

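The red jar is upright in the tray at (171,175), everything else is in place, and the gripper is holding the pulled-out arm.

```bash
python3 -c "
from station import manip
print(manip.hand_in()); s=manip.sense(); print(s['t'],s['tcp_pos'],s['finger_gap'])"
```

```text
the job is handed in; nothing more can be done
None
the job is handed in; nothing more can be done
```

I set the red jar down upright in the wooden tray and released it only after the force reading showed it had touched the floor. I then gripped the knob, pulled the arm out slowly, and handed in about 14 s into the job, still holding it against the spring.

- **Pull:** the tool had moved 65.0 mm from where it gripped the knob, inside the 60–70 mm window. The spring force of about 14 N matches that distance.
- **Ring:** the side camera shows the whole red ring out, with a short piece of bare rod behind it. It sits within a pixel of where I predicted.
- **Rest of the scene:** in the last picture the red jar stands in the tray, and the other jars, mug, soap, new roll and turquoise jar show no visible shift.
- **Anything off:** no check failed. There was a steady vertical force of about 10 N at the gripper while holding. The grip was firm, with the jaws reading 26 mm on the 28 mm knob. I have no reading from after the hand-in, because the interface closed.

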